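# Set up the lens train on the optical rail

## Task

The lamp's cone of light widens along the optical rail, so set the four mounted lenses on the four empty carriers in order of size: the smallest on the carrier next to the lamp, each next one larger, the largest next to the white screen. Seat every foot fully down between the lips of its carrier, with the lens facing squarely along the rail, and let go of it. The lenses are glass: set each down gently, and do not drop or tip any of them over.

Things in the scene. Friction and masses are not known exactly. Their poses are not given: they have to be found in the camera images.
- lens_24: Smallest of four lenses: glass in an upright aluminium ring, outside diameter 24 mm, 14 mm thick along its axis (rim 3.5 mm, glass set back 2.5 mm), on a 10 mm stem and a dark steel foot 34 x 34 x 10 mm. 0.09-0.25 kg. Origin: centre of foot underside; z up; y = lens axis; foot sides along x, y. Ring centre 58, ring top 70 mm above it. Grip it at the top, across the 14 mm.
- lens_36: Second smallest of four lenses: glass in an upright aluminium ring, outside diameter 36 mm, 14 mm thick along its axis (rim 4 mm, glass set back 2.5 mm), on a 10 mm stem and a dark steel foot 34 x 34 x 10 mm. 0.09-0.25 kg. Origin: centre of foot underside; z up; y = lens axis; foot sides along x, y. Ring centre 58, ring top 76 mm above it. Grip it at the top, across the 14 mm.
- lens_49: Second largest of four lenses: glass in an upright aluminium ring, outside diameter 49 mm, 14 mm thick along its axis (rim 4 mm, glass set back 2.5 mm), on a 10 mm stem and a dark steel foot 34 x 34 x 10 mm. 0.09-0.25 kg. Origin: centre of foot underside; z up; y = lens axis; foot sides along x, y. Ring centre 58, ring top 82.5 mm above it. Grip it at the top, across the 14 mm.
- lens_64: Largest of four lenses: glass in an upright aluminium ring, outside diameter 64 mm, 14 mm thick along its axis (rim 4 mm, glass set back 2.5 mm), on a 10 mm stem and a dark steel foot 34 x 34 x 10 mm. 0.09-0.25 kg. Origin: centre of foot underside; z up; y = lens axis; foot sides along x, y. Ring centre 58, ring top 90 mm above it. Grip it at the top, across the 14 mm.
- carrier_a: One of four alike carriers, grey blocks 56 x 54 mm fixed on the rail, 73 to 121 mm apart, named in no order. Origin: on the bench under its centre; y along the rail, z up. Its seat for a foot is a flat floor 28 mm above the origin; four lips rise 7 mm round it, leaning outward, about 44 mm apart at the floor, 51 mm at the top.
- carrier_b: One of four alike carriers, grey blocks 56 x 54 mm fixed on the rail, 73 to 121 mm apart, named in no order. Origin: on the bench under its centre; y along the rail, z up. Its seat for a foot is a flat floor 28 mm above the origin; four lips rise 7 mm round it, leaning outward, about 44 mm apart at the floor, 51 mm at the top.
- carrier_c: One of four alike carriers, grey blocks 56 x 54 mm fixed on the rail, 73 to 121 mm apart, named in no order. Origin: on the bench under its centre; y along the rail, z up. Its seat for a foot is a flat floor 28 mm above the origin; four lips rise 7 mm round it, leaning outward, about 44 mm apart at the floor, 51 mm at the top.
- carrier_d: One of four alike carriers, grey blocks 56 x 54 mm fixed on the rail, 73 to 121 mm apart, named in no order. Origin: on the bench under its centre; y along the rail, z up. Its seat for a foot is a flat floor 28 mm above the origin; four lips rise 7 mm round it, leaning outward, about 44 mm apart at the floor, 51 mm at the top.
- lamp: The lamp: a white opal globe, 38 mm, on a black socket, fixed at one end of the rail (either), 245 mm from its middle. Origin: on the bench under it; globe centre 87 mm up. At the rail's other end a white screen is fixed, 94 mm wide, its top 133 mm above the bench.
- rail: The optical rail: an aluminium profile 540 mm long (its y), 40 mm wide, 16 mm high, fixed on the bench, roughly left to right. Origin: centre of its underside. The lamp may be at its +y or its -y end.
Things that resemble listed ones, but are neither listed nor needed, are in the scene too. What is shaped like the lens_49 but pink is not meant.

How it is judged:
At the end, for the whole second after the job is handed in: From the lamp on, the carriers hold the 24, 36, 49 and 64 mm lenses. Each foot is within 10 mm of its carrier's centre, flat on the seat (2.5 mm), the lens upright within 0.08 rad, its axis within 0.2 rad of the rail's direction, released and at rest (((y of lamp in the frame of rail above 0 m and y of lens_24 in the frame of rail between 0.11 and 0.18 m and y of lens_36 in the frame of rail between 0.013 and 0.083 m and y of lens_49 in the frame of rail between -0.083 and -0.013 m and y of lens_64 in the frame of rail between -0.18 and -0.11 m) or (y of lamp in the frame of rail below 0 m and y of lens_24 in the frame of rail between -0.18 and -0.11 m and y of lens_36 in the frame of rail between -0.083 and -0.013 m and y of lens_49 in the frame of rail between 0.013 and 0.083 m and y of lens_64 in the frame of rail between 0.11 and 0.18 m)) and ((horizontal distance between lens_24 and carrier_a below 0.01 m and z of lens_24 in the frame of carrier_a between 0.025 and 0.0305 m) or (horizontal distance between lens_24 and carrier_b below 0.01 m and z of lens_24 in the frame of carrier_b between 0.025 and 0.0305 m) or (horizontal distance between lens_24 and carrier_c below 0.01 m and z of lens_24 in the frame of carrier_c between 0.025 and 0.0305 m) or (horizontal distance between lens_24 and carrier_d below 0.01 m and z of lens_24 in the frame of carrier_d between 0.025 and 0.0305 m)) and angle between the y axis of each of lens_24, lens_36, lens_49, lens_64 and the y axis of rail, either way round below 0.2 rad and angle between each of lens_24, lens_36, lens_49, lens_64's own z axis and vertical below 0.08 rad and linear speed of each of lens_24, lens_36, lens_49, lens_64 below 0.02 m/s and ((horizontal distance between lens_36 and carrier_a below 0.01 m and z of lens_36 in the frame of carrier_a between 0.025 and 0.0305 m) or (horizontal distance between lens_36 and carrier_b below 0.01 m and z of lens_36 in the frame of carrier_b between 0.025 and 0.0305 m) or (horizontal distance between lens_36 and carrier_c below 0.01 m and z of lens_36 in the frame of carrier_c between 0.025 and 0.0305 m) or (horizontal distance between lens_36 and carrier_d below 0.01 m and z of lens_36 in the frame of carrier_d between 0.025 and 0.0305 m)) and ((horizontal distance between lens_49 and carrier_a below 0.01 m and z of lens_49 in the frame of carrier_a between 0.025 and 0.0305 m) or (horizontal distance between lens_49 and carrier_b below 0.01 m and z of lens_49 in the frame of carrier_b between 0.025 and 0.0305 m) or (horizontal distance between lens_49 and carrier_c below 0.01 m and z of lens_49 in the frame of carrier_c between 0.025 and 0.0305 m) or (horizontal distance between lens_49 and carrier_d below 0.01 m and z of lens_49 in the frame of carrier_d between 0.025 and 0.0305 m)) and ((horizontal distance between lens_64 and carrier_a below 0.01 m and z of lens_64 in the frame of carrier_a between 0.025 and 0.0305 m) or (horizontal distance between lens_64 and carrier_b below 0.01 m and z of lens_64 in the frame of carrier_b between 0.025 and 0.0305 m) or (horizontal distance between lens_64 and carrier_c below 0.01 m and z of lens_64 in the frame of carrier_c between 0.025 and 0.0305 m) or (horizontal distance between lens_64 and carrier_d below 0.01 m and z of lens_64 in the frame of carrier_d between 0.025 and 0.0305 m))); the robot touches nothing.
It fails at once if a lens is tipped over (angle between any of lens_24, lens_36, lens_49, lens_64's own z axis and vertical above 0.7 rad).
It fails at once if a lens is dropped (moves faster than 0.5 m/s while no finger touches it) ((linear speed of lens_24 above 0.5 m/s and contact force between lens_24 and the fingers below 0.02 N) or (linear speed of lens_36 above 0.5 m/s and contact force between lens_36 and the fingers below 0.02 N) or (linear speed of lens_49 above 0.5 m/s and contact force between lens_49 and the fingers below 0.02 N) or (linear speed of lens_64 above 0.5 m/s and contact force between lens_64 and the fingers below 0.02 N)).
It also fails if it takes over 102 s, if anything falls off the work surface, if the arm or the gripper's body presses on something with over 40 N, if the wrist force passes 120 N, or if a joint passes its speed limit or range.

## Robot

A 6-joint arm with a two-finger parallel gripper is mounted at the origin on a cart in front of the work surface, level with it; the furniture and walls round the work are solid. World frame = base frame: x ahead of the robot, y to its left, z up, the work surface at z = 0. Lengths are in m, angles in rad, forces in N, time in s.
With the tool pointing down it reaches from about 0.325 to 0.775 m from the base axis. Payload 5.5 kg.
Tool frame: the origin (TCP) lies midway between the tips of the shut fingers; the grasp point (between the pads) lies 19 mm behind it; z points along the fingers, y is the line along which they close (so a half turn about z gives the same grasp; the last joint's range is limited). The gripper opens to 85 mm and grips with 20 to 120 N. Pads are 22 mm wide; open, the fingers measure 114 mm over their backs; the gripper's body (76 mm by 85 mm) begins 54 mm behind the grasp point. The pads swing forward as they close: fully open they stand 13 mm farther back than shut.
Start: joints at [1.097, 0.091, 1.231, -0, 1.82, -0.057], TCP at [0.243, 0.549, 0.231] pointing down, gripper open.
Joint ranges: [-2.87, 2.87], [-0.86, 2.18], [0.17, 2.46], [-1.51, 4.65], [0.06, 2.69], [-2.65, 2.65]. Speed limits (rad/s): [2.57, 2.57, 3.01, 3.14, 3.14, 3.14].

## Interface

Orientations are given as a rotation vector (axis times angle).
In Python, from bench import telemetry, viewer, arm gives the robot as it stands.
- The arm moves only by the tool arm_command, never from a script. Its arguments are lists of equal length, an entry for each row: "hand": the opening, from 0 (shut) to 1 (fully open); "delta_pos": the shift along the tool's x, y, z in m, a list of three; "turn": the turn about the tool's z in rad. A call has 1 to 20 rows; each row is the pose to reach, as a shift and turn from the pose commanded when the call began, along the tool's axes at that moment; what a row does not reach only later rows make up. A row lasts 1/12 s, in which the tool goes at most 41.7 mm and 7.16 degrees, less where a joint would pass 70% of its speed; a pose out of reach is approached as far as the arm can. A call with a gripper value outside its range is refused whole. The fingers move at their own pace and stop on an object; "squeeze" is the grip in N (left out, the last holds). Time passes only in rows, so rows that repeat a pose let the fingers close. It gives the time, the measured TCP pose, the force, the opening and the grip force at its end, in the units of the state.
- telemetry.sense(): the state, without advancing time (a new reading comes with each control period).
- viewer.get_image(name): name is "scene" or "top"; returns a dict with "pixels" (480x640x3 uint8, red, green, blue), "vertical_fov" (degrees; the focal length in pixels is half the picture's height over the tangent of half this angle, whatever the lens; pixels are square), "cx", "cy" (the principal point, pixels), "rvec" (rotation vector, rad) and "tvec" (3), from world to camera coordinates, as OpenCV has them. Camera axes: x right, y down, z forward; pixel columns grow to the right and rows downward; lengths in m; the calibration is good to about 2 mm. A picture is of the moment at which its call begins. There is no depth.
- arm.hand_in(): hands the job in; it is judged then, once.
The state is a dict: "time": time; "q": joint angles; "joint_vel": joint speeds; "tau": joint torques, N m; "eef_pos": TCP position; "tcp_rot": TCP orientation; "contact_force": force on the tool from outside, world axes, zero at the start; "ft_torque": the same for the moment, N m; "grip_width": opening from 0.0 (shut) to 1.0 (fully open); "finger_force": force on a finger pad.
Only numpy, scipy, OpenCV 4.12 (cv2) and the standard library are available. Lean on these libraries where they do the work, as an engineer would, in place of code of your own. Each camera call takes 0.05 s, during which the arm holds its last target. There are 200 camera calls.

## Working session

There is one attempt and no reset: what is moved stays moved. The work goes in short steps, Python scripts to look and compute and a tool call to move; the robot and the scene stay as the last step left them, time stands still between calls to the robot, and variables do not carry over. Pictures are saved under pics/ and viewed, at most 14 in all, crops included, and the job is handed in when it is done.

Besides the shell and the picture viewer there is one more tool, called after "Emit:" as name(argument=value, ...), one argument or row to a line, values as JSON. arm_command: Moves the arm, as the interface text tells. Its arguments: {"type":"object","properties":{"hand":{"type":"array","items":{"type":"number"}},"delta_pos":{"type":"array","items":{"type":"array","items":{"type":"number"}}},"turn":{"type":"array","items":{"type":"number"}},"squeeze":{"type":"number"}},"required":["hand","delta_pos","turn"]}

```bash
ls; mkdir -p pics; python3 - <<'E'
from bench import telemetry, viewer
import cv2
for n in("top","scene"):
    d=viewer.get_image(n); cv2.imwrite(f"pics/{n}0.png",d["pixels"][:,:,::-1]); print(n,{k:v for k,v in d.items() if k!="pixels"})
print(telemetry.sense())
E
```

```text
pics
top {'vertical_fov': 49.503268766785105, 'cx': 317.3981943114728, 'cy': 234.9473426489976, 'rvec': array([ 2.15097211, -2.11497895,  0.17481514]), 'tvec': array([-0.07151943,  0.55558886,  1.06378963])}
scene {'vertical_fov': 54.724365563458235, 'cx': 322.22314343359534, 'cy': 235.75931322429759, 'rvec': array([ 2.23926583, -0.74391885,  0.29952251]), 'tvec': array([-0.45530262,  0.22775253,  0.66208813])}
{'time': 0.1, 'q': array([ 1.09730567e+00,  9.18037534e-02,  1.23178644e+00,  1.08158385e-05,
        1.81982615e+00, -5.66978486e-02]), 'joint_vel': array([ 5.77595631e-04, -8.13221837e-04, -8.51371560e-04, -3.10451731e-03,
        7.46889319e-04, -2.49660362e-05]), 'tau': array([ 2.83012145e-03, -4.60217893e+01, -4.19217467e+01, -1.27849398e-05,
        1.06585101e-02, -1.90363932e-05]), 'eef_pos': array([0.24277364, 0.54839936, 0.23024003]), 'tcp_rot': array([-6.49862801e-01, -3.07314328e+00,  2.75982818e-03]), 'contact_force': array([ 0.46188047, -0.22506506, -0.30422369]), 'ft_torque': array([0.07950084, 0.00192608, 0.00827828]), 'finger_force': 0.0, 'grip_width': 0.9974427025588389}
```

View pics/top0.png

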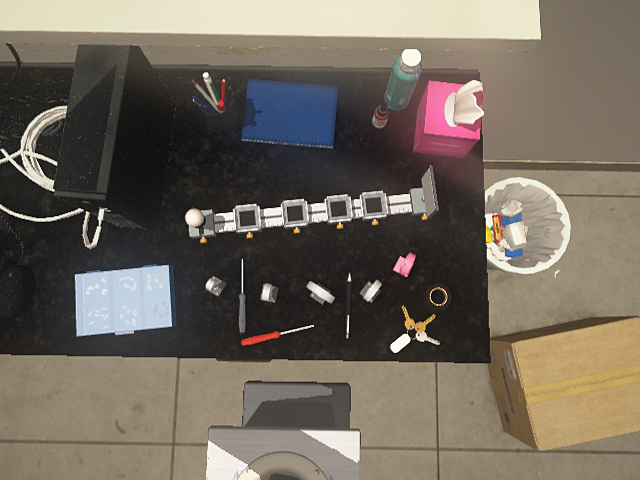

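View pics/scene0.png

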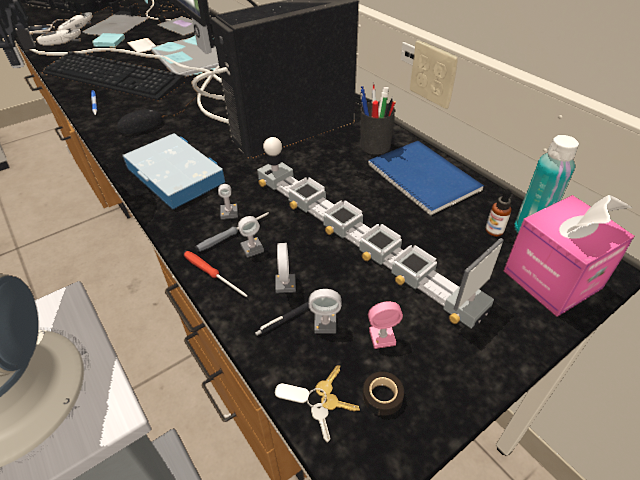

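The top view shows lenses at about (215,286), (269,293), (320,292) and (371,291), with the pink decoy at (404,264). The lamp is at (195,217) and the screen at (430,190). The carriers are near (247,216), (294,212), (340,207) and (373,204). I'll enlarge both views to tell the lenses apart.

```bash
python3 - <<'E'
import cv2
a=cv2.imread("pics/top0.png")[180:320,180:440];cv2.imwrite("pics/c1.png",cv2.resize(a,None,fx=3,fy=3,interpolation=2))
a=cv2.imread("pics/scene0.png")[160:352,200:456];cv2.imwrite("pics/c2.png",cv2.resize(a,None,fx=3,fy=3,interpolation=2))
E
```

```text
(no output)
```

View pics/c1.png

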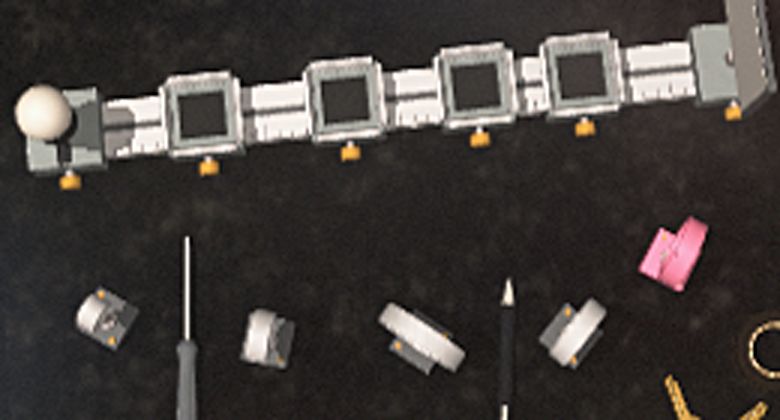

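View pics/c2.png

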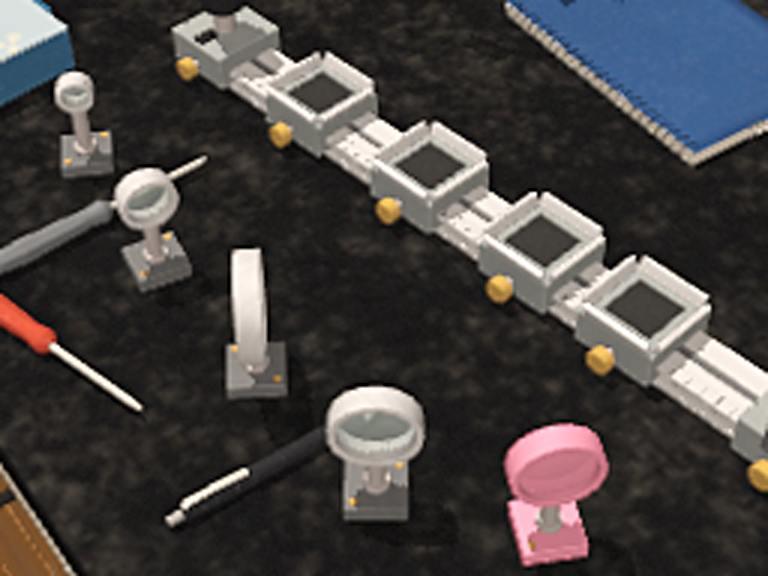

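Left to right the lenses are 24 at (215,286), 36 at (269,293), 64 at (320,292) with the longest ring, and 49 at (371,291). The pink lens at (404,264) is the decoy. The lamp is at the left end of the rail. Next I'll fit silhouettes in both views, and take the carrier seats from the dark floor squares.

```bash
cat > h.py <<'E'
import cv2, numpy as np
from scipy.optimize import differential_evolution
from bench import telemetry, viewer
class Cam:
    def __init__(s,n):
        d=viewer.get_image(n); s.im=np.ascontiguousarray(d["pixels"][:,:,::-1]); s.r=d["rvec"]; s.t=d["tvec"]
        f=240/np.tan(np.radians(d["vertical_fov"]/2)); s.K=np.array([[f,0,d["cx"]],[0,f,d["cy"]],[0,0,1.]])
        s.R=cv2.Rodrigues(s.r)[0]; s.c=-s.R.T@s.t
    def proj(s,P): return cv2.projectPoints(np.float64(P).reshape(-1,1,3),s.r,s.t,s.K,None)[0][:,0]
    def back(s,uv,z):
        d=s.R.T@np.linalg.inv(s.K)@np.array([*uv,1.]); return s.c+d*(z-s.c[2])/d[2]
def box(a,b,z0,z1): return np.array([[x,y,z] for x in(-a,a) for y in(-b,b) for z in(z0,z1)])
def parts(D):
    r=D/2000; t=np.linspace(0,2*np.pi,40)
    ring=np.vstack([np.c_[r*np.cos(t),np.full(40,y),.058+r*np.sin(t)] for y in(-.007,.007)])
    return [box(.017,.017,0,.01),box(.0045,.0045,.01,.058-r+.002),ring]
def place(P,x,y,yaw,z=0):
    c,s=np.cos(yaw),np.sin(yaw); return P@np.array([[c,-s,0],[s,c,0],[0,0,1]]).T+[x,y,z]
def sil(cam,D,p,roi,k=4,z=0):
    x0,y0,x1,y1=roi; m=np.zeros(((y1-y0)*k,(x1-x0)*k),np.uint8)
    for P in parts(D):
        q=(cam.proj(place(P,*p,z))-[x0-.5,y0-.5])*k
        cv2.fillConvexPoly(m,cv2.convexHull(np.int32(np.round(q))),1)
    return m
def seg(cam,seed,w,th,k=4):
    x0,y0,x1,y1=roi=(seed[0]-w,seed[1]-w,seed[0]+w,seed[1]+w)
    g=cv2.GaussianBlur(cam.im[y0:y1,x0:x1].max(2),(0,0),.5)
    g=cv2.resize(g,None,fx=k,fy=k,interpolation=cv2.INTER_CUBIC)
    m=cv2.morphologyEx((g>th).astype(np.uint8),cv2.MORPH_OPEN,np.ones((2*k+1,)*2))
    n,l,st,_=cv2.connectedComponentsWithStats(m); i=1+st[1:,4].argmax()
    c,_=cv2.findContours((l==i).astype(np.uint8),0,1); o=np.zeros_like(m); cv2.drawContours(o,c,-1,1,-1)
    return o,roi
def fit(cams,D,seeds,z=0,ws=(26,40),th=70,yaw0=None):
    S=[seg(c,s,w,th) for c,s,w in zip(cams,seeds,ws)]
    g=cams[0].back(seeds[0],.03+z)
    def cost(p,each=False):
        e=[]
        for c,(m,roi) in zip(cams,S):
            a=sil(c,D,p,roi,z=z); e.append(1-(a&m).sum()/(a|m).sum())
        return e if each else sum(e)
    yb=(-np.pi/2,np.pi/2) if yaw0 is None else (yaw0-.5,yaw0+.5)
    r=differential_evolution(cost,[(g[0]-.03,g[0]+.03),(g[1]-.03,g[1]+.03),yb],seed=1,maxiter=60,popsize=12)
    return r.x,cost(r.x,True)
E
cat > m.py <<'E'
from h import *
cams=[Cam("top"),Cam("scene")]; ov=[c.im.copy() for c in cams]
for D,s in {24:((215,286),(227,202)),36:((268,293),(250,236)),64:((320,292),(285,267)),49:((370,291),(325,310))}.items():
    p,e=fit(cams,D,s); print(D,p.round(4),np.round(e,3))
    for c,o in zip(cams,ov):
        for P in parts(D): cv2.polylines(o,[cv2.convexHull(np.int32(np.round(c.proj(place(P,*p)))))],1,(0,255,0),1)
T=cams[0]; g=T.im.max(2); C=[]
for u,v in((247,218),(294,213),(339,208),(373,205)):
    m=(g[v-12:v+12,u-12:u+12]<75).astype(np.uint8); n,l,st,ce=cv2.connectedComponentsWithStats(m,connectivity=4)
    i=l[12,12]; i=i or 1+st[1:,4].argmax(); C.append(T.back(ce[i]+[u-12,v-12],.028)[:2]); print(st[i],C[-1].round(4))
C=np.array(C); d=np.linalg.svd(C-C.mean(0))[2][0]; d*=np.sign(d[1]); print("dir",d,"yaw",np.arctan2(-d[0],d[1]),"res",((C-C.mean(0))@[d[1],-d[0]]).round(4),"gaps",np.linalg.norm(np.diff(C,axis=0),axis=1))
for x in C:
    yaw=np.arctan2(-d[0],d[1])
    for c,o in zip(cams,ov):
        for a,b,z in((.022,.022,.028),(.0255,.0255,.035)):
            P=place(box(a,b,z,z),*x,yaw)[[0,2,6,4]]; cv2.polylines(o,[np.int32(np.round(c.proj(P)))],1,(0,0,255),1)
cv2.imwrite("pics/ov.png",np.vstack([cv2.resize(ov[0][180:320,180:440],(520,280),interpolation=2),cv2.resize(ov[1][165:345,200:460],None,fx=2,fy=2,interpolation=2)[:320]]) if 0 else np.vstack([cv2.resize(ov[0][185:315,180:440],None,fx=2.2,fy=2.2),cv2.resize(ov[1][165:305,200:460],None,fx=2.2,fy=2.2)]))
E
python3 m.py
```

```text
24 [0.4479 0.1592 1.0322] [0.203 0.748]
36 [ 0.4334  0.0417 -0.1994] [0.234 0.315]
64 [ 0.4348 -0.069   0.9822] [0.108 0.064]
49 [ 0.4407 -0.1769 -0.649 ] [0.126 0.045]
[  4   5  17  15 211] [0.5947 0.0923]
[  5   5  16  15 210] [ 0.6076 -0.0112]
[  3   5  17  16 207] [ 0.6193 -0.1062]
[  5   5  16  15 207] [ 0.6286 -0.1833]
dir [-0.12206855  0.99252167] yaw 0.12237375601851735 res [-0.0001  0.0001  0.0001 -0.0001] gaps [0.10433187 0.0957002  0.0776823 ]
```

View pics/ov.png

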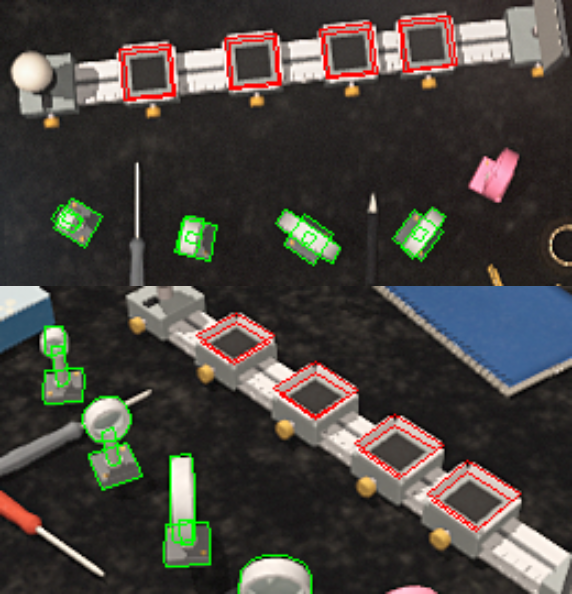

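```bash
python3 - <<'E'
from h import *
cams=[Cam("top"),Cam("scene")]; L=[]
for D,s,w in ((24,((215,286),(229,201)),(14,21)),(36,((269,293),(250,236)),(13,23))):
  for th in (60,70,80):
    p,e=fit(cams,D,s,ws=w,th=th); print(D,th,p.round(4),np.round(e,3))
    q,e=fit(cams,D,s,ws=w,th=th,yaw0=p[2]+1.57); print("  alt",q.round(4),np.round(e,3))
  S=[]
  for c,ss,ww in zip(cams,s,w):
    o=cv2.resize(c.im[ss[1]-24:ss[1]+24,ss[0]-24:ss[0]+24],None,fx=8,fy=8,interpolation=2); S.append(o)
    m=seg(c,ss,ww,70)[0]; m=cv2.resize(m*255,(384//2,384//2)); 
  L.append(np.hstack(S))
cv2.imwrite("pics/two.png",cv2.resize(np.vstack(L),(600,600)))
E
```

```text
24 60 [ 0.448   0.1595 -0.5398] [0.057 0.272]
  alt [0.4476 0.1587 1.0355] [0.1   0.318]
24 70 [ 0.448   0.1594 -0.5334] [0.166 0.279]
  alt [0.4477 0.1591 0.9831] [0.2   0.323]
24 80 [ 0.4477  0.1594 -0.5075] [0.214 0.275]
  alt [0.4477 0.1596 0.9772] [0.236 0.326]
36 60 [ 0.4336  0.0415 -0.1643] [0.066 0.209]
  alt [0.4336 0.0415 1.4304] [0.187 0.35 ]
36 70 [ 0.4336  0.0416 -0.1652] [0.223 0.204]
  alt [0.4335 0.0413 1.426 ] [0.334 0.345]
36 80 [ 0.4336  0.0414 -0.2242] [0.271 0.201]
  alt [0.4344 0.0415 1.4526] [0.363 0.353]
```

View pics/two.png

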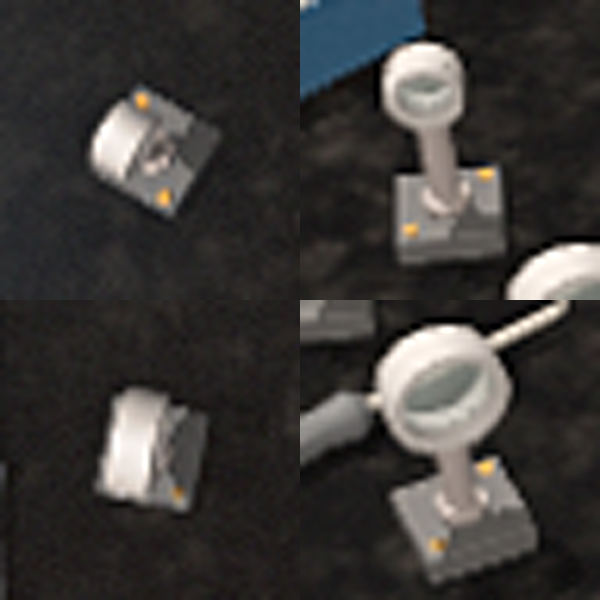

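24 is at yaw -0.54 and 36 at yaw -0.165, both facing the scene camera as the crops show. The lamp is at +y. Now a helper that turns world goals into tool-frame deltas.

```bash
cat > go.py <<'E'
import sys, numpy as np
from scipy.spatial.transform import Rotation as R
from bench import telemetry
s=telemetry.sense(); M=R.from_rotvec(s["tcp_rot"]); p=s["eef_pos"]; y=M.apply([0,1,0]); phi=np.arctan2(y[1],y[0])
print("t",round(s["time"],2),"p",p.round(4),"phi",round(phi,4),"F",s["contact_force"].round(1),"w",round(s["grip_width"],3),"ff",round(s["finger_force"],1))
for a in sys.argv[1:]:   # x,y,z,axis-yaw
    x,yy,z,yaw=map(float,a.split(",")); t=(phi-(yaw+np.pi/2)+np.pi/2)%np.pi-np.pi/2
    print(a,"->",M.inv().apply(np.array([x,yy,z])-p).round(4),"turn",round(t,4))
E
python3 go.py .448,.1595,.16,-.54 .448,.1595,.042,-.54
```

```text
t 0.3 p [0.2429 0.5486 0.2309] phi 1.154 F [ 0.9 -0.2 -0.3] w 0.996 ff 0.0
.448,.1595,.16,-.54 -> [-0.3451 -0.2727  0.0711] turn 0.1232
.448,.1595,.042,-.54 -> [-0.3451 -0.2726  0.1891] turn 0.1232
```

Emit:
arm_command(
  hand=[0.55,0.55,0.55,0.55,0.55,0.55,0.55,0.55,0.55,0.55,0.55,0.55,0.55,0.55,0.55,0.55,0.55,0.55],
  delta_pos=[
    [-0.03,-0.023,0],
    [-0.06,-0.048,0],
    [-0.09,-0.072,0],
    [-0.12,-0.096,0],
    [-0.15,-0.12,0],
    [-0.18,-0.144,0],
    [-0.21,-0.168,0],
    [-0.24,-0.19,0],
    [-0.27,-0.214,0],
    [-0.3,-0.237,0],
    [-0.33,-0.26,0],
    [-0.345,-0.273,0],
    [-0.345,-0.273,0],
    [-0.345,-0.273,0.03],
    [-0.345,-0.273,0.05],
    [-0.345,-0.273,0.07],
    [-0.345,-0.273,0.07],
    [-0.345,-0.273,0.07],
  ],
  turn=[0,0.02,0.04,0.06,0.08,0.1,0.123,0.123,0.123,0.123,0.123,0.123,0.123,0.123,0.123,0.123,0.123,0.123],
  squeeze=40,
)

```text
time: 1.8
eef_pos: [0.447, 0.1598, 0.1606]
tcp_rot: [-0.836, -3.026, 0.002]
contact_force: [0.7, 1.0, 0.8]
grip_width: 0.551
finger_force: 0.0
```

```bash
python3 go.py .448,.1595,.16,-.54 .448,.1595,.042,-.54
```

```text
t 1.8 p [0.447  0.1598 0.1606] phi 1.0316 F [0.7 1.  0.8] w 0.551 ff 0.0
.448,.1595,.16,-.54 -> [-0.001   0.0003  0.0006] turn 0.0009
.448,.1595,.042,-.54 -> [-0.0012  0.0005  0.1186] turn 0.0009
```

Emit:
arm_command(
  hand=[0.55,0.55,0.55,0.55,0.55,0.55,0.55,0.55,0.45,0.35,0.3,0.25,0.22,0.18,0.14,0.1,0.05,0,0,0],
  delta_pos=[
    [-0.001,0,0.02],
    [-0.001,0,0.045],
    [-0.001,0,0.07],
    [-0.001,0,0.09],
    [-0.001,0,0.105],
    [-0.001,0,0.115],
    [-0.001,0,0.1185],
    [-0.001,0,0.1185],
    [-0.001,0,0.1185],
    [-0.001,0,0.1185],
    [-0.001,0,0.1185],
    [-0.001,0,0.1185],
    [-0.001,0,0.1185],
    [-0.001,0,0.1185],
    [-0.001,0,0.1185],
    [-0.001,0,0.1185],
    [-0.001,0,0.1185],
    [-0.001,0,0.1185],
    [-0.001,0,0.1185],
    [-0.001,0,0.1185],
  ],
  turn=[0,0,0,0,0,0,0,0,0,0,0,0,0,0,0,0,0,0,0,0],
)

```text
time: 3.47
eef_pos: [0.4487, 0.1588, 0.0428]
tcp_rot: [0.838, 3.028, -0.0]
contact_force: [-0.1, -0.2, 0.7]
grip_width: 0.154
finger_force: 39.3
```

```bash
python3 go.py .448,.1595,.16,-.54 .5947,.0923,.14,.1224 .5947,.0923,.07,.1224; python3 - <<'E'
from h import *
c=Cam("scene"); cv2.imwrite("pics/g24.png",cv2.resize(c.im[140:260,160:320],None,fx=4,fy=4))
E
```

```text
t 3.47 p [0.4487 0.1588 0.0428] phi 1.031 F [-0.1 -0.2  0.7] w 0.154 ff 39.3
.448,.1595,.16,-.54 -> [ 0.001   0.0002 -0.1172] turn 0.0002
.5947,.0923,.14,.1224 -> [-0.1594  0.018  -0.0972] turn -0.6622
.5947,.0923,.07,.1224 -> [-0.1594  0.018  -0.0272] turn -0.6622
```

View pics/g24.png

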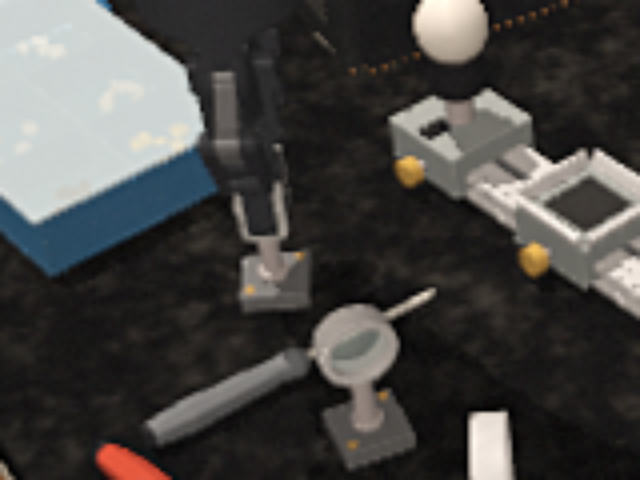

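The 24 mm lens is pinched squarely, with its stem visible under the pads at crop (270,250). Lift and carry it.

Emit:
arm_command(
  hand=[0,0,0,0,0,0,0,0,0,0,0,0,0,0,0,0,0,0],
  delta_pos=[
    [0,0,-0.01],
    [0,0,-0.03],
    [0,0,-0.055],
    [0,0,-0.08],
    [0,0,-0.097],
    [-0.015,0.002,-0.097],
    [-0.035,0.004,-0.097],
    [-0.055,0.006,-0.097],
    [-0.08,0.009,-0.097],
    [-0.105,0.012,-0.097],
    [-0.125,0.014,-0.097],
    [-0.145,0.016,-0.097],
    [-0.155,0.018,-0.097],
    [-0.159,0.018,-0.097],
    [-0.159,0.018,-0.097],
    [-0.159,0.018,-0.08],
    [-0.159,0.018,-0.065],
    [-0.159,0.018,-0.065],
  ],
  turn=[0,0,0,0,0,-0.08,-0.16,-0.24,-0.32,-0.4,-0.48,-0.56,-0.64,-0.662,-0.662,-0.662,-0.662,-0.662],
)

```text
time: 5.02
eef_pos: [0.5924, 0.0927, 0.1044]
tcp_rot: [0.19, -3.13, -0.0]
contact_force: [-0.1, 0.2, -1.8]
grip_width: 0.153
finger_force: 39.1
```

```bash
python3 go.py .5947,.0923,.0708,.1224; python3 - <<'E'
from h import *
c=Cam("scene"); cv2.imwrite("pics/p24.png",cv2.resize(c.im[120:240,220:380],None,fx=4,fy=4))
E
```

```text
t 5.02 p [0.5924 0.0927 0.1044] phi 1.6923 F [-0.1  0.2 -1.8] w 0.153 ff 39.1
.5947,.0923,.0708,.1224 -> [-0.0025 -0.0007  0.0335] turn -0.0009
```

View pics/p24.png

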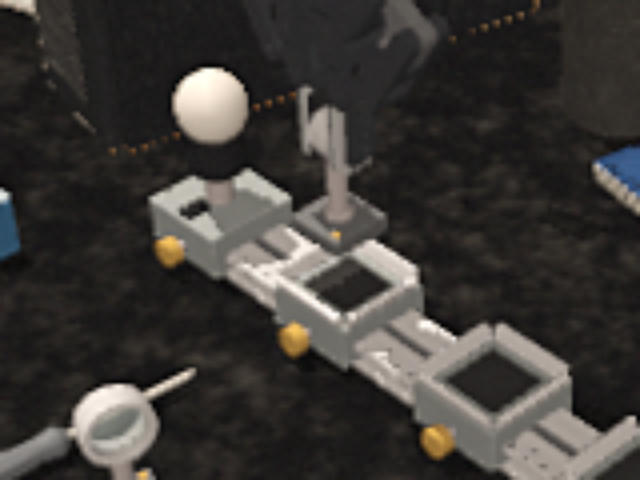

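Emit:
arm_command(
  hand=[0,0,0,0,0,0,0,0,0,0,0,0,0,0,0,0],
  delta_pos=[
    [-0.003,-0.0005,0],
    [-0.003,-0.0005,0.003],
    [-0.003,-0.0005,0.008],
    [-0.003,-0.0005,0.013],
    [-0.003,-0.0005,0.018],
    [-0.003,-0.0005,0.022],
    [-0.003,-0.0005,0.025],
    [-0.003,-0.0005,0.028],
    [-0.003,-0.0005,0.03],
    [-0.003,-0.0005,0.0315],
    [-0.003,-0.0005,0.0325],
    [-0.003,-0.0005,0.033],
    [-0.003,-0.0005,0.0335],
    [-0.003,-0.0005,0.0335],
    [-0.003,-0.0005,0.0335],
    [-0.003,-0.0005,0.0335],
  ],
  turn=[0,0,0,0,0,0,0,0,0,0,0,0,0,0,0,0],
)

```text
time: 6.4
eef_pos: [0.5975, 0.0924, 0.0744]
tcp_rot: [-0.192, 3.136, 0.0]
contact_force: [0.3, 1.0, -0.7]
grip_width: 0.153
finger_force: 39.1
```

```bash
python3 go.py .5957,.0923,.0708,.1224
```

```text
t 6.4 p [0.5975 0.0924 0.0744] phi 1.693 F [ 0.3  1.  -0.7] w 0.153 ff 39.1
.5957,.0923,.0708,.1224 -> [0.0018 0.0001 0.0036] turn -0.0002
```

Emit:
arm_command(
  hand=[0,0,0,0,0,0,0,0,0],
  delta_pos=[
    [0.0018,0,0],
    [0.0018,0,0.001],
    [0.0018,0,0.002],
    [0.0018,0,0.0025],
    [0.0018,0,0.003],
    [0.0018,0,0.0035],
    [0.0018,0,0.0035],
    [0.0018,0,0.0035],
    [0.0018,0,0.0035],
  ],
  turn=[0,0,0,0,0,0,0,0,0],
)

```text
time: 7.15
eef_pos: [0.5957, 0.0922, 0.0708]
tcp_rot: [-0.192, 3.136, -0.0]
contact_force: [-0.2, 0.2, 0.2]
grip_width: 0.156
finger_force: 39.2
```

```bash
python3 go.py .5957,.0923,.0708,.1224
```

```text
t 7.15 p [0.5957 0.0922 0.0708] phi 1.693 F [-0.2  0.2  0.2] w 0.156 ff 39.2
.5957,.0923,.0708,.1224 -> [-0.      0.0001  0.    ] turn -0.0002
```

Emit:
arm_command(
  hand=[0,0,0,0],
  delta_pos=[
    [0,0,0.0005],
    [0,0,0.001],
    [0,0,0.001],
    [0,0,0.001],
  ],
  turn=[0,0,0,0],
)

```text
time: 7.48
eef_pos: [0.5959, 0.0922, 0.0707]
tcp_rot: [-0.192, 3.135, -0.0]
contact_force: [-1.0, 0.2, 5.8]
grip_width: 0.154
finger_force: 39.8
```

Force rises to 5.8 N, so the foot is seated. Back off slightly, open gently, then rise.

Emit:
arm_command(
  hand=[0,0,0.17,0.19,0.22,0.26,0.3,0.36,0.42,0.5,0.55,0.55,0.55,0.55,0.55,0.55,0.55],
  delta_pos=[
    [0,0,-0.001],
    [0,0,-0.001],
    [0,0,-0.001],
    [0,0,-0.001],
    [0,0,-0.001],
    [0,0,-0.001],
    [0,0,-0.001],
    [0,0,-0.001],
    [0,0,-0.001],
    [0,0,-0.001],
    [0,0,-0.001],
    [0,0,-0.005],
    [0,0,-0.02],
    [0,0,-0.045],
    [0,0,-0.075],
    [0,0,-0.1],
    [0,0,-0.1],
  ],
  turn=[0,0,0,0,0,0,0,0,0,0,0,0,0,0,0,0,0],
)

```text
time: 8.9
eef_pos: [0.5979, 0.0924, 0.1775]
tcp_rot: [-0.191, 3.125, 0.001]
contact_force: [0.6, 0.5, 1.1]
grip_width: 0.547
finger_force: 0.0
```

```bash
python3 go.py .4336,.0415,.17,-.165; python3 - <<'E'
from h import *
c=Cam("scene"); cv2.imwrite("pics/r24.png",cv2.resize(c.im[120:240,220:380],None,fx=4,fy=4))
E
```

```text
t 8.9 p [0.5979 0.0924 0.1775] phi 1.693 F [0.6 0.5 1.1] w 0.547 ff 0.0
.4336,.0415,.17,-.165 -> [ 0.1693 -0.0305  0.0057] turn 0.2872
```

View pics/r24.png

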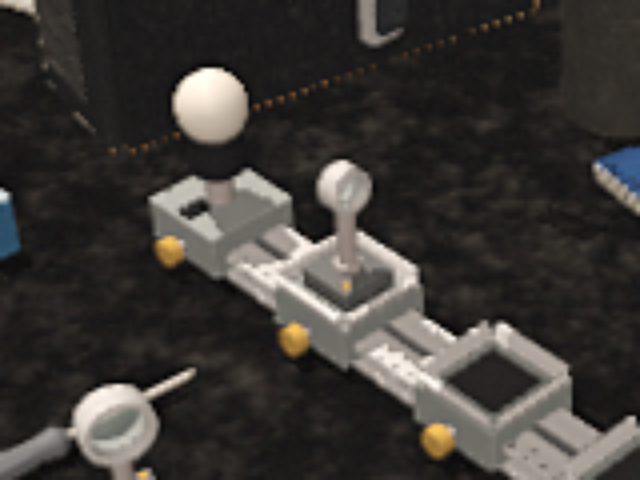

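The 24 mm lens sits flat in the first carrier. Next is the 36 mm lens.

Emit:
arm_command(
  hand=[0.55,0.55,0.55,0.55,0.55,0.55,0.55,0.55,0.55,0.55,0.55,0.55,0.55],
  delta_pos=[
    [0.015,-0.003,0],
    [0.04,-0.007,0],
    [0.065,-0.012,0],
    [0.09,-0.016,0],
    [0.115,-0.021,0],
    [0.14,-0.026,0],
    [0.16,-0.029,0],
    [0.167,-0.03,0],
    [0.167,-0.03,0.015],
    [0.167,-0.03,0.03],
    [0.167,-0.03,0.03],
    [0.167,-0.03,0.03],
    [0.167,-0.03,0.03],
  ],
  turn=[0,0.05,0.1,0.15,0.2,0.25,0.287,0.287,0.287,0.287,0.287,0.287,0.287],
)

```text
time: 10.03
eef_pos: [0.4338, 0.0421, 0.1401]
tcp_rot: [-0.258, -3.131, -0.0]
contact_force: [0.7, 0.1, 0.5]
grip_width: 0.551
finger_force: 0.0
```

```bash
python3 go.py .4336,.0415,.05,-.165
```

```text
t 10.03 p [0.4338 0.0421 0.1401] phi 1.4065 F [0.7 0.1 0.5] w 0.551 ff 0.0
.4336,.0415,.05,-.165 -> [ 0.0001 -0.0007  0.0901] turn 0.0007
```

Emit:
arm_command(
  hand=[0.55,0.55,0.55,0.55,0.55,0.55,0.55,0.45,0.35,0.3,0.25,0.22,0.18,0.14,0.1,0.05,0,0,0],
  delta_pos=[
    [0,-0.0005,0.015],
    [0,-0.0005,0.04],
    [0,-0.0005,0.06],
    [0,-0.0005,0.08],
    [0,-0.0005,0.09],
    [0,-0.0005,0.09],
    [0,-0.0005,0.09],
    [0,-0.0005,0.09],
    [0,-0.0005,0.09],
    [0,-0.0005,0.09],
    [0,-0.0005,0.09],
    [0,-0.0005,0.09],
    [0,-0.0005,0.09],
    [0,-0.0005,0.09],
    [0,-0.0005,0.09],
    [0,-0.0005,0.09],
    [0,-0.0005,0.09],
    [0,-0.0005,0.09],
    [0,-0.0005,0.09],
  ],
  turn=[0,0,0,0,0,0,0,0,0,0,0,0,0,0,0,0,0,0,0],
)

```text
time: 11.62
eef_pos: [0.4336, 0.0415, 0.0501]
tcp_rot: [0.259, 3.13, -0.0]
contact_force: [-0.7, -1.8, 4.3]
grip_width: 0.156
finger_force: 39.0
```

```bash
python3 go.py .4336,.0415,.05,-.165 .6076,-.0112,.14,.1224
```

```text
t 11.62 p [0.4336 0.0415 0.0501] phi 1.4059 F [-0.7 -1.8  4.3] w 0.156 ff 39.0
.4336,.0415,.05,-.165 -> [0.     0.     0.0001] turn 0.0001
.6076,-.0112,.14,.1224 -> [-0.1803 -0.0234 -0.0898] turn -0.2873
```

Emit:
arm_command(
  hand=[0,0,0,0,0,0,0,0,0,0,0,0,0,0,0,0,0,0,0,0],
  delta_pos=[
    [0,0,-0.01],
    [0,0,-0.03],
    [0,0,-0.055],
    [0,0,-0.08],
    [0,0,-0.09],
    [-0.02,-0.003,-0.09],
    [-0.045,-0.006,-0.09],
    [-0.07,-0.009,-0.09],
    [-0.095,-0.012,-0.09],
    [-0.12,-0.016,-0.09],
    [-0.145,-0.019,-0.09],
    [-0.165,-0.021,-0.09],
    [-0.178,-0.023,-0.09],
    [-0.18,-0.0234,-0.09],
    [-0.18,-0.0234,-0.08],
    [-0.18,-0.0234,-0.065],
    [-0.18,-0.0234,-0.055],
    [-0.18,-0.0234,-0.05],
    [-0.18,-0.0234,-0.05],
    [-0.18,-0.0234,-0.05],
  ],
  turn=[0,0,0,0,0,-0.04,-0.08,-0.12,-0.16,-0.2,-0.24,-0.287,-0.287,-0.287,-0.287,-0.287,-0.287,-0.287,-0.287,-0.287],
)

```text
time: 13.28
eef_pos: [0.6066, -0.0108, 0.0995]
tcp_rot: [0.192, -3.135, -0.0]
contact_force: [0.8, -0.2, -1.1]
grip_width: 0.151
finger_force: 39.0
```

```bash
python3 go.py .6076,-.0112,.0781,.1224
```

```text
t 13.28 p [ 0.6066 -0.0108  0.0995] phi 1.6932 F [ 0.8 -0.2 -1.1] w 0.151 ff 39.0
.6076,-.0112,.0781,.1224 -> [-0.001  -0.0005  0.0214] turn -0.0
```

Emit:
arm_command(
  hand=[0,0,0,0,0,0,0,0,0,0,0,0,0,0,0],
  delta_pos=[
    [-0.0002,0,0.003],
    [-0.0002,0,0.007],
    [-0.0002,0,0.011],
    [-0.0002,0,0.014],
    [-0.0002,0,0.017],
    [-0.0002,0,0.019],
    [-0.0002,0,0.02],
    [-0.0002,0,0.0205],
    [-0.0002,0,0.021],
    [-0.0002,0,0.0215],
    [-0.0002,0,0.022],
    [-0.0002,0,0.0225],
    [-0.0002,0,0.0225],
    [-0.0002,0,0.0225],
    [-0.0002,0,0.0225],
  ],
  turn=[0,0,0,0,0,0,0,0,0,0,0,0,0,0,0],
)

```text
time: 14.53
eef_pos: [0.6077, -0.0112, 0.0781]
tcp_rot: [-0.192, 3.134, -0.001]
contact_force: [-0.9, -1.6, 3.2]
grip_width: 0.152
finger_force: 39.5
```

```bash
python3 go.py .6076,-.0112,.0781,.1224
```

```text
t 14.53 p [ 0.6077 -0.0112  0.0781] phi 1.6929 F [-0.9 -1.6  3.2] w 0.152 ff 39.5
.6076,-.0112,.0781,.1224 -> [ 0.0001 -0.      0.    ] turn -0.0003
```

Seated at 3.2 N. Release and rise.

Emit:
arm_command(
  hand=[0,0.17,0.19,0.22,0.26,0.3,0.36,0.42,0.5,0.55,0.55,0.55,0.55,0.55,0.55,0.55,0.55,0.55],
  delta_pos=[
    [0,0,-0.0005],
    [0,0,-0.0005],
    [0,0,-0.0005],
    [0,0,-0.0005],
    [0,0,-0.0005],
    [0,0,-0.0005],
    [0,0,-0.0005],
    [0,0,-0.0005],
    [0,0,-0.0005],
    [0,0,-0.0005],
    [0,0,-0.005],
    [0,0,-0.02],
    [0,0,-0.045],
    [0,0,-0.075],
    [0,0,-0.1],
    [0,0,-0.1],
    [0,0,-0.1],
    [0,0,-0.1],
  ],
  turn=[0,0,0,0,0,0,0,0,0,0,0,0,0,0,0,0,0,0],
)

```text
time: 16.03
eef_pos: [0.6072, -0.011, 0.1769]
tcp_rot: [0.192, -3.135, -0.0]
contact_force: [0.4, 0.2, -0.7]
grip_width: 0.551
finger_force: 0.0
```

```bash
python3 go.py .4407,-.1769,.178,-.649 .4348,-.069,.178,.9822
```

```text
t 16.03 p [ 0.6072 -0.011   0.1769] phi 1.693 F [ 0.4  0.2 -0.7] w 0.551 ff 0.0
.4407,-.1769,.178,-.649 -> [ 0.1855 -0.1444 -0.001 ] turn 0.7712
.4348,-.069,.178,.9822 -> [ 0.1782 -0.0366 -0.001 ] turn -0.86
```

Emit:
arm_command(
  hand=[0.55,0.55,0.55,0.55,0.55,0.55,0.55,0.55,0.55,0.55,0.55,0.55,0.55,0.55,0.55],
  delta_pos=[
    [0.015,-0.012,0],
    [0.04,-0.031,0],
    [0.065,-0.051,0],
    [0.09,-0.07,0],
    [0.115,-0.09,0],
    [0.14,-0.109,0],
    [0.16,-0.125,0],
    [0.175,-0.136,0],
    [0.185,-0.144,0],
    [0.185,-0.144,0],
    [0.185,-0.144,0.01],
    [0.185,-0.144,0.02],
    [0.185,-0.144,0.02],
    [0.185,-0.144,0.02],
    [0.185,-0.144,0.02],
  ],
  turn=[0.08,0.16,0.25,0.33,0.42,0.5,0.6,0.68,0.77,0.771,0.771,0.771,0.771,0.771,0.771],
)

```text
time: 17.28
eef_pos: [0.4415, -0.1759, 0.1567]
tcp_rot: [-0.998, -2.978, -0.0]
contact_force: [-0.9, -0.3, 0.2]
grip_width: 0.55
finger_force: 0.0
```

```bash
python3 go.py .4407,-.1769,.0575,-.649
```

```text
t 17.28 p [ 0.4415 -0.1759  0.1567] phi 0.9237 F [-0.9 -0.3  0.2] w 0.55 ff 0.0
.4407,-.1769,.0575,-.649 -> [-0.0001 -0.0013  0.0992] turn 0.0019
```

Emit:
arm_command(
  hand=[0.55,0.55,0.55,0.55,0.55,0.55,0.55,0.45,0.35,0.3,0.25,0.22,0.18,0.14,0.1,0.05,0,0,0],
  delta_pos=[
    [0,-0.001,0.015],
    [0,-0.001,0.04],
    [0,-0.001,0.065],
    [0,-0.001,0.085],
    [0,-0.001,0.096],
    [0,-0.001,0.0995],
    [0,-0.001,0.0995],
    [0,-0.001,0.0995],
    [0,-0.001,0.0995],
    [0,-0.001,0.0995],
    [0,-0.001,0.0995],
    [0,-0.001,0.0995],
    [0,-0.001,0.0995],
    [0,-0.001,0.0995],
    [0,-0.001,0.0995],
    [0,-0.001,0.0995],
    [0,-0.001,0.0995],
    [0,-0.001,0.0995],
    [0,-0.001,0.0995],
  ],
  turn=[0,0,0,0,0,0,0,0,0,0,0,0,0,0,0,0,0,0,0],
)

```text
time: 18.87
eef_pos: [0.4409, -0.1775, 0.0582]
tcp_rot: [1.001, 2.977, -0.0]
contact_force: [-0.7, -1.2, 3.3]
grip_width: 0.15
finger_force: 39.0
```

```bash
python3 go.py .4407,-.1769,.0575,-.649 .6193,-.1062,.15,.1224
```

```text
t 18.87 p [ 0.4409 -0.1775  0.0582] phi 0.922 F [-0.7 -1.2  3.3] w 0.15 ff 39.0
.4407,-.1769,.0575,-.649 -> [0.0005 0.0003 0.0007] turn 0.0002
.6193,-.1062,.15,.1224 -> [-0.0992  0.1646 -0.0917] turn -0.7712
```

Emit:
arm_command(
  hand=[0,0,0,0,0,0,0,0,0,0,0,0,0,0,0,0,0,0,0,0],
  delta_pos=[
    [0,0,-0.01],
    [0,0,-0.03],
    [0,0,-0.055],
    [0,0,-0.08],
    [-0.005,0.008,-0.09],
    [-0.015,0.025,-0.09],
    [-0.028,0.046,-0.09],
    [-0.041,0.068,-0.09],
    [-0.055,0.091,-0.09],
    [-0.068,0.113,-0.09],
    [-0.08,0.133,-0.09],
    [-0.09,0.15,-0.09],
    [-0.097,0.161,-0.09],
    [-0.099,0.1646,-0.09],
    [-0.099,0.1646,-0.08],
    [-0.099,0.1646,-0.065],
    [-0.099,0.1646,-0.055],
    [-0.099,0.1646,-0.05],
    [-0.099,0.1646,-0.05],
    [-0.099,0.1646,-0.05],
  ],
  turn=[0,0,0,0,-0.08,-0.16,-0.24,-0.32,-0.4,-0.48,-0.56,-0.64,-0.72,-0.771,-0.771,-0.771,-0.771,-0.771,-0.771,-0.771],
)

```text
time: 20.53
eef_pos: [0.6185, -0.1061, 0.1074]
tcp_rot: [0.19, -3.135, -0.0]
contact_force: [-0.6, 0.2, -1.8]
grip_width: 0.149
finger_force: 39.1
```

```bash
python3 go.py .6193,-.1062,.0862,.1224
```

```text
t 20.53 p [ 0.6185 -0.1061  0.1074] phi 1.6921 F [-0.6  0.2 -1.8] w 0.149 ff 39.1
.6193,-.1062,.0862,.1224 -> [-0.0008 -0.0002  0.0212] turn -0.0011
```

Emit:
arm_command(
  hand=[0,0,0,0,0,0,0,0,0,0,0,0,0,0,0],
  delta_pos=[
    [-0.0002,0,0.003],
    [-0.0002,0,0.007],
    [-0.0002,0,0.011],
    [-0.0002,0,0.014],
    [-0.0002,0,0.017],
    [-0.0002,0,0.019],
    [-0.0002,0,0.02],
    [-0.0002,0,0.0205],
    [-0.0002,0,0.021],
    [-0.0002,0,0.0215],
    [-0.0002,0,0.022],
    [-0.0002,0,0.0225],
    [-0.0002,0,0.0225],
    [-0.0002,0,0.0225],
    [-0.0002,0,0.0225],
  ],
  turn=[0,0,0,0,0,0,0,0,0,0,0,0,0,0,0],
)

```text
time: 21.78
eef_pos: [0.6196, -0.1061, 0.0862]
tcp_rot: [-0.192, 3.134, -0.001]
contact_force: [-1.1, -0.4, 4.0]
grip_width: 0.149
finger_force: 39.6
```

```bash
python3 go.py .6193,-.1062,.0862,.1224
```

```text
t 21.78 p [ 0.6196 -0.1061  0.0862] phi 1.6929 F [-1.1 -0.4  4. ] w 0.149 ff 39.6
.6193,-.1062,.0862,.1224 -> [ 0.0003 -0.     -0.    ] turn -0.0003
```

Emit:
arm_command(
  hand=[0,0.17,0.19,0.22,0.26,0.3,0.36,0.42,0.5,0.55,0.55,0.55,0.55,0.55,0.55,0.55,0.55,0.55],
  delta_pos=[
    [0,0,-0.0005],
    [0,0,-0.0005],
    [0,0,-0.0005],
    [0,0,-0.0005],
    [0,0,-0.0005],
    [0,0,-0.0005],
    [0,0,-0.0005],
    [0,0,-0.0005],
    [0,0,-0.0005],
    [0,0,-0.0005],
    [0,0,-0.005],
    [0,0,-0.02],
    [0,0,-0.045],
    [0,0,-0.075],
    [0,0,-0.1],
    [0,0,-0.1],
    [0,0,-0.1],
    [0,0,-0.1],
  ],
  turn=[0,0,0,0,0,0,0,0,0,0,0,0,0,0,0,0,0,0],
)

```text
time: 23.28
eef_pos: [0.6191, -0.1059, 0.185]
tcp_rot: [0.192, -3.135, -0.0]
contact_force: [-0.6, 0.9, -0.7]
grip_width: 0.545
finger_force: 0.0
```

```bash
python3 go.py .4348,-.069,.186,.9822
```

```text
t 23.28 p [ 0.6191 -0.1059  0.185 ] phi 1.693 F [-0.6  0.9 -0.7] w 0.545 ff 0.0
.4348,-.069,.186,.9822 -> [ 0.1784  0.0591 -0.001 ] turn -0.86
```

For the 64 mm lens I turn +2.2816 instead, the same grasp a half turn away, to stay inside joint 6's range.

Emit:
arm_command(
  hand=[0.55,0.55,0.55,0.55,0.55,0.55,0.55,0.55,0.55,0.55,0.55,0.55,0.55,0.55,0.55,0.55,0.55,0.55,0.55,0.55],
  delta_pos=[
    [0.01,0.003,0],
    [0.02,0.007,0],
    [0.035,0.012,0],
    [0.05,0.017,0],
    [0.065,0.022,0],
    [0.08,0.027,0],
    [0.095,0.032,0],
    [0.11,0.036,0],
    [0.125,0.041,0],
    [0.14,0.046,0],
    [0.155,0.051,0],
    [0.165,0.055,0],
    [0.178,0.059,0],
    [0.178,0.059,0],
    [0.178,0.059,0],
    [0.178,0.059,0],
    [0.178,0.059,0],
    [0.178,0.059,0],
    [0.178,0.059,0],
    [0.178,0.059,0],
  ],
  turn=[0.12,0.24,0.36,0.48,0.6,0.72,0.84,0.96,1.08,1.2,1.32,1.44,1.56,1.68,1.8,1.92,2.04,2.16,2.2816,2.2816],
)

```text
time: 24.95
eef_pos: [0.4347, -0.0689, 0.1835]
tcp_rot: [-2.772, -1.475, 0.004]
contact_force: [0.3, 0.2, -0.3]
grip_width: 0.55
finger_force: 0.0
```

Emit:
arm_command(
  hand=[0.55,0.55,0.55,0.55,0.55],
  delta_pos=[
    [0,0,0.01],
    [0,0,0.02],
    [0,0,0.02],
    [0,0,0.02],
    [0,0,0.02],
  ],
  turn=[0,0,0,0,0],
)

```text
time: 25.37
eef_pos: [0.4352, -0.069, 0.1649]
tcp_rot: [-2.769, -1.483, 0.001]
contact_force: [0.3, -0.1, 0.2]
grip_width: 0.545
finger_force: 0.0
```

```bash
python3 go.py .4348,-.069,.065,.9822
```

```text
t 25.37 p [ 0.4352 -0.069   0.1649] phi -0.5876 F [ 0.3 -0.1  0.2] w 0.545 ff 0.0
.4348,-.069,.065,.9822 -> [-0.0002 -0.0002  0.0999] turn 0.001
```

Emit:
arm_command(
  hand=[0.55,0.55,0.55,0.55,0.55,0.55,0.55,0.45,0.35,0.3,0.25,0.22,0.18,0.14,0.1,0.05,0,0,0],
  delta_pos=[
    [0,0,0.015],
    [0,0,0.04],
    [0,0,0.065],
    [0,0,0.085],
    [0,0,0.096],
    [0,0,0.1],
    [0,0,0.1],
    [0,0,0.1],
    [0,0,0.1],
    [0,0,0.1],
    [0,0,0.1],
    [0,0,0.1],
    [0,0,0.1],
    [0,0,0.1],
    [0,0,0.1],
    [0,0,0.1],
    [0,0,0.1],
    [0,0,0.1],
    [0,0,0.1],
  ],
  turn=[0,0,0,0,0,0,0,0,0,0,0,0,0,0,0,0,0,0,0],
)

```text
time: 26.95
eef_pos: [0.4355, -0.0691, 0.0657]
tcp_rot: [2.77, 1.481, 0.001]
contact_force: [-0.2, 2.0, 3.9]
grip_width: 0.149
finger_force: 39.0
```

```bash
python3 go.py .4348,-.069,.065,.9822 .6286,-.1833,.155,.1224
```

```text
t 26.95 p [ 0.4355 -0.0691  0.0657] phi -0.5885 F [-0.2  2.   3.9] w 0.149 ff 39.0
.4348,-.069,.065,.9822 -> [-0.0004 -0.0007  0.0007] turn 0.0
.6286,-.1833,.155,.1224 -> [ 0.0122  0.224  -0.0892] turn 0.8598
```

Emit:
arm_command(
  hand=[0,0,0,0,0,0,0,0,0,0,0,0,0,0,0,0,0,0,0,0],
  delta_pos=[
    [0,0,-0.01],
    [0,0,-0.03],
    [0,0,-0.055],
    [0,0,-0.08],
    [0,0,-0.105],
    [0,0.008,-0.12],
    [0.001,0.025,-0.125],
    [0.003,0.05,-0.125],
    [0.004,0.075,-0.125],
    [0.005,0.1,-0.125],
    [0.007,0.125,-0.125],
    [0.008,0.15,-0.125],
    [0.01,0.175,-0.125],
    [0.011,0.195,-0.125],
    [0.012,0.212,-0.125],
    [0.012,0.222,-0.125],
    [0.012,0.224,-0.125],
    [0.012,0.224,-0.125],
    [0.012,0.224,-0.125],
    [0.012,0.224,-0.125],
  ],
  turn=[0,0,0,0,0,0.08,0.16,0.24,0.32,0.4,0.48,0.56,0.64,0.72,0.8,0.86,0.86,0.86,0.86,0.86],
)

```text
time: 28.62
eef_pos: [0.6278, -0.183, 0.1904]
tcp_rot: [-3.135, -0.194, 0.001]
contact_force: [-0.0, -0.5, -3.0]
grip_width: 0.151
finger_force: 39.1
```

Emit:
arm_command(
  hand=[0,0,0,0,0,0,0,0,0],
  delta_pos=[
    [0,0,0.01],
    [0,0,0.025],
    [0,0,0.04],
    [0,0,0.055],
    [0,0,0.067],
    [0,0,0.075],
    [0,0,0.075],
    [0,0,0.075],
    [0,0,0.075],
  ],
  turn=[0,0,0,0,0,0,0,0,0],
)

```text
time: 29.37
eef_pos: [0.6287, -0.1835, 0.1165]
tcp_rot: [3.135, 0.192, 0.002]
contact_force: [-0.6, -1.1, -1.6]
grip_width: 0.151
finger_force: 39.1
```

```bash
python3 go.py .6286,-.1833,.0937,.1224
```

```text
t 29.37 p [ 0.6287 -0.1835  0.1165] phi -1.4485 F [-0.6 -1.1 -1.6] w 0.151 ff 39.1
.6286,-.1833,.0937,.1224 -> [-0.0001 -0.0003  0.0228] turn -0.0001
```

Emit:
arm_command(
  hand=[0,0,0,0,0,0,0,0,0,0,0,0,0,0,0],
  delta_pos=[
    [0,0,0.003],
    [0,0,0.007],
    [0,0,0.011],
    [0,0,0.014],
    [0,0,0.017],
    [0,0,0.019],
    [0,0,0.02],
    [0,0,0.0205],
    [0,0,0.021],
    [0,0,0.0215],
    [0,0,0.022],
    [0,0,0.0225],
    [0,0,0.0225],
    [0,0,0.0225],
    [0,0,0.0225],
  ],
  turn=[0,0,0,0,0,0,0,0,0,0,0,0,0,0,0],
)

```text
time: 30.62
eef_pos: [0.6286, -0.1835, 0.0937]
tcp_rot: [3.135, 0.192, 0.002]
contact_force: [-0.9, 0.5, 3.9]
grip_width: 0.152
finger_force: 39.5
```

```bash
python3 go.py .6286,-.1833,.0937,.1224
```

```text
t 30.62 p [ 0.6286 -0.1835  0.0937] phi -1.4485 F [-0.9  0.5  3.9] w 0.152 ff 39.5
.6286,-.1833,.0937,.1224 -> [-0.     -0.0002 -0.    ] turn -0.0001
```

Emit:
arm_command(
  hand=[0,0.17,0.19,0.22,0.26,0.3,0.36,0.42,0.5,0.55,0.55,0.55,0.55,0.55,0.55,0.55,0.55,0.55],
  delta_pos=[
    [0,0,-0.0005],
    [0,0,-0.0005],
    [0,0,-0.0005],
    [0,0,-0.0005],
    [0,0,-0.0005],
    [0,0,-0.0005],
    [0,0,-0.0005],
    [0,0,-0.0005],
    [0,0,-0.0005],
    [0,0,-0.0005],
    [0,0,-0.005],
    [0,0,-0.02],
    [0,0,-0.045],
    [0,0,-0.075],
    [0,0,-0.1],
    [0,0,-0.12],
    [0,0,-0.12],
    [0,0,-0.12],
  ],
  turn=[0,0,0,0,0,0,0,0,0,0,0,0,0,0,0,0,0,0],
)

```text
time: 32.12
eef_pos: [0.629, -0.1836, 0.215]
tcp_rot: [3.134, 0.192, 0.006]
contact_force: [-0.2, 0.5, -0.3]
grip_width: 0.552
finger_force: 0.0
```

Emit:
arm_command(
  hand=[0.55,0.55,0.55,0.55,0.55,0.55,0.55,0.55,0.55,0.55,0.55],
  delta_pos=[
    [-0.02,0,0],
    [-0.05,0,0],
    [-0.08,0,0],
    [-0.11,0,0],
    [-0.14,0,0],
    [-0.17,0,0],
    [-0.2,0,0],
    [-0.22,0,0],
    [-0.22,0,0],
    [-0.22,0,0],
    [-0.22,0,0],
  ],
  turn=[0,0,0,0,0,0,0,0,0,0,0],
)

```text
time: 33.03
eef_pos: [0.4101, -0.2101, 0.2118]
tcp_rot: [-3.135, -0.192, 0.001]
contact_force: [0.5, -0.2, -0.7]
grip_width: 0.551
finger_force: 0.0
```

```bash
python3 - <<'E'
from h import *
cams=[Cam("top"),Cam("scene")]; o=[c.im.copy() for c in cams]
for D,p in {24:(.5947,.0923),36:(.6076,-.0112),49:(.6193,-.1062),64:(.6286,-.1833)}.items():
    for c,i in zip(cams,o):
        for P in parts(D)[::2]: cv2.polylines(i,[cv2.convexHull(np.int32(np.round(c.proj(place(P,*p,.1224,.028)))))],1,(0,255,0),1)
T=np.hstack([cv2.resize(x[a:a+120,b:b+(250 if k==0 else 250)],None,fx=2.2,fy=2.2) for k,(x,a,b) in enumerate([(cams[0].im,150,190)])])
L=[cv2.resize(x,(550,264)) for x in(o[0][140:260,190:440],)]
S=[cv2.resize(x[120:330,250:500],(400,336),interpolation=2) for x in(cams[1].im,o[1])]
cv2.imwrite("pics/fin.png",np.vstack([np.hstack(S),np.pad(L[0],((0,0),(0,250),(0,0)))]))
E
```

```text
(no output)
```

View pics/fin.png

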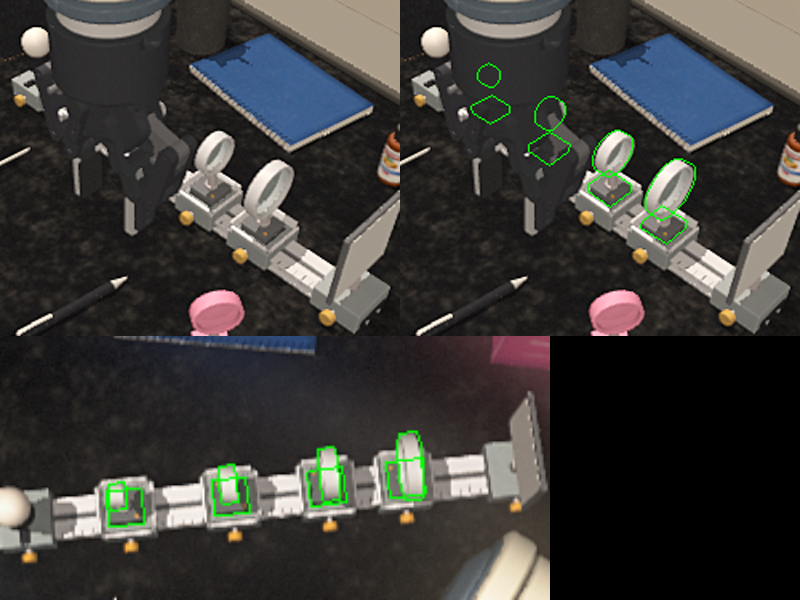

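The top view shows all four lenses inside their model outlines, centred on the carriers, in the order 24, 36, 49, 64 from the lamp. In the scene view 49 and 64 match too; the arm hides 24 and 36 there. Handing in.

```bash
python3 -c "
from bench import arm
print(arm.hand_in())"
```

```text
the job is handed in; nothing more can be done
None
```

I set all four lenses on the carriers in order 24, 36, 49, 64 mm from the lamp to the screen, released them and handed the job in at about 33 s; no verdict came back.

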